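# Pack the tool chest and hold its locking bar for the wing nuts

## Robot

A 6-joint arm with a two-finger parallel gripper is mounted at the origin on a cart in front of the work surface, level with it; the furniture and walls round the work are solid. World frame = base frame: x ahead of the robot, y to its left, z up, the work surface at z = 0. Lengths are in m, angles in rad, forces in N, time in s.
With the tool pointing down it reaches from about 0.275 to 0.75 m from the base axis. Payload 10.2 kg.
Tool frame: the origin (TCP) lies midway between the tips of the shut fingers; the grasp point (between the pads) lies 19 mm behind it; z points along the fingers, y is the line along which they close (so a half turn about z gives the same grasp; the last joint's range is limited). The gripper opens to 88 mm and grips with 3 to 60 N. Pads are 18 mm wide; open, the fingers measure 123 mm over their backs; the gripper's body (75 mm by 187 mm) begins 45 mm behind the grasp point.
Start: joints at [-1.514, 0.313, 1.498, -0, 1.331, -0.223], TCP at [0.145, -0.505, 0.239] pointing down, gripper open.
Joint ranges: [-2.94, 2.94], [-0.97, 2.17], [0.19, 2.56], [-1.23, 4.37], [0.02, 3.11], [-2.88, 2.88]. Speed limits (rad/s): [2.39, 2.39, 3.01, 3.14, 3.14, 3.14].

## Interface

Orientations are given as [roll, pitch, yaw] about the fixed x, y, z axes, in that order (R = Rz(yaw) Ry(pitch) Rx(roll)).
In Python, from plant import readout, imaging, job_done, models gives the robot as it stands. The module is installed in compiled form; this text tells all that it offers.
- The arm moves only by the tool jog_arm, never from a script. Its argument "series" is a list of rows, each a list of 3 entries, a list of its own where there are three numbers: the shift along the tool's x, y, z in m, then the turn, a rotation vector about the tool's x, y, z in rad, then the opening, from 0 (shut) to 1 (fully open). A call has 1 to 8 rows; each row shifts and turns the commanded pose from where the row before left it, along the tool's axes as they then stand; what a row does not reach is not made up. A row lasts 1/12 s, in which the tool goes at most 41.7 mm and 7.16 degrees, less where a joint would pass 70% of its speed; a pose out of reach is approached as far as the arm can. A call is refused whole if a number of a shift passes 0.0417 or a number of a turn 0.125, either way. A call with a gripper value outside its range is refused whole. The fingers move at their own pace and stop on an object; the grip force is fixed at half the most. Time passes only in rows, so rows that do not move let the fingers close. It gives the time, the measured TCP pose, the force, the opening and the grip force at its end, in the units of the state.
- readout.state(): the state, without advancing time (a new reading comes with each control period).
- imaging.read_camera(name): name is "scene" or "top"; returns a dict with "frame" (384x512x3 uint8, blue, green, red), "range_z" (384x512 float32, m along the optical axis (not along the pixel's ray), 0 where there is no reading), "vfov" (degrees; the focal length in pixels is half the picture's height over the tangent of half this angle, whatever the lens; pixels are square), "cx", "cy" (the principal point, pixels), "distortion" ([k1, k2, p1, p2, k3] as OpenCV has them; the pictures are not rectified), "position" and "rotation" of the camera in the world. Camera axes: x right, y down, z forward; pixel columns grow to the right and rows downward; lengths in m; the calibration is good to about 2 mm. A picture is of the moment at which its call begins.
- job_done(): hands the job in; it is judged then, once.
Trained networks look in a picture, given as the dict that the camera call returned (one of the last four; its "shot" number tells which), for a name from the list of things; names that differ only in an ending like _2 or _b are one class to them, and where a whole thing is asked for, a point or a joint stands for the part that bears it (a point fixed in the world has none). Each returns a list of dicts, best first, with "confidence" (0 to 1); they miss things now and then, are a little off and sometimes report something else, mostly with a low value. They report only what shows in the picture. A call takes as long as a camera call.
- models.spot_in(picture, label): "point" ([row, column] as shares, 0 to 1, of the picture: columns of its width, rows of its height, amid what is visible of it).
The state is a dict: "t": time; "joint_positions": joint angles; "dq": joint speeds; "tau": joint torques, N m; "position": TCP position; "ee_rot": TCP orientation; "contact_force": force on the tool from outside, world axes, zero at the start; "wrist_torque": the same for the moment, N m; "grip_width": opening from 0.0 (shut) to 1.0 (fully open); "finger_force": force on a finger pad.
Only numpy, scipy, OpenCV 4.12 (cv2) and the standard library are available. Lean on these libraries where they do the work, as an engineer would, in place of code of your own. Each camera call takes 0.05 s, during which the arm holds its last target. There are 200 camera calls.

## Task

The tool chest is going in the van: lay the ratchet in its open drawer and slide the drawer fully shut. Then take the wooden locking bar (it has a dark grab block to hold it by), lower its two slots right down over the two threaded studs on the front of the chest, and press it back evenly against both rubber buffers with a steady push of about 10 N in all, never squeezing a buffer to its limit, so that I can spin the wing nuts on. Finish while still holding the bar pressed there, and leave the pliers, the tin of nuts, the clamp and the mug where they are.

Things in the scene. Friction and masses are not known exactly. Their poses are not given: they have to be found in the camera images.
- chest: Low green tool chest with a wooden lid, 160 deep (x) x 280 wide (y) x 100 high mm, fixed. Origin: centre of its underside; x runs from front to back, the front face is at x = -80 mm: a wooden stile at each side (y = +-108 to +-140 mm), the drawer between. On each stile, at y = +-120 mm, 66 mm up, a level steel stud 8 mm thick sticks out 52 mm along -x, with a rubber buffer round its root.
- studs_mid (a point): Point on the chest's front face plane midway between the two studs, 66 mm above the bench; axes as the chest.
- drawer (a joint): How far the drawer stands out of the chest towards -x of the chest, m: 0 fully shut (front flush with the stiles), 0.145 fully open; slides with about 2 N of friction and stays where it is left.
- drawer_in (a point): Centre of the drawer's inner floor, 31 mm above the bench; moves with the drawer, axes as the chest. Inside 132 (x) x 195 mm (y); side and back walls rise 35 mm above the floor, the front board higher. With the drawer out by d, its uncovered part runs from chest x = -66 mm - d (inside of the front board) to -80 mm (front of the lid, 100 mm high).
- drawer_front (a point): Middle of the outer face of the drawer's front board, 60 mm above the bench; moves with the drawer. The board is 14 thick, 210 wide, from 22 to 90 mm above the bench, with a 70 mm wide finger notch cut down to 74 mm at the middle of its top edge.
- buffer_l (a joint): Squeeze of the soft rubber buffer on the stud at y = +120 mm of the chest, m: 0 free, 0.012 its limit; 1 N per mm. A disc 25 mm across; its free face stands 16 mm in front of the chest's front face.
- buffer_r (a joint): The same for the buffer on the stud at y = -120 mm.
- lock_bar: Pale wooden batten 22 thick (x) x 284 long (y) x 44 high mm, about 0.2 kg, lying the way up it is used. Origin: centre of the batten's underside; back face at x = +11 mm. Two slots 16 mm wide, open below, closed above at z = 26 mm, run through it at y = +-120 mm. Hung on the studs its underside is 44 mm above the bench. A dark grab block, 22 wide, z = 2 to 38, sticks out in front to x = -61 mm.
- bar_grip (a point): Place to grip the grab block across its 22 mm width (fingers closing along the bar's y): 36 mm in front of the bar's centre plane, 22 mm above its underside; axes as the bar.
- ratchet: Ratchet handle lying flat, 33 x 184 x 24 mm, long axis y: black grip (21 mm thick) towards -y, steel shaft (13 mm thick, its centre 12 mm up) in the middle, head (33 mm wide) at +y. Origin: middle of its length, on its underside; gripped across x at the origin it is nearly balanced.
- pliers: Red-handled pliers lying on the bench, 55 x 171 x 10 mm; origin on the underside at the middle. To be left alone.
- screw_tin: Round open tin of nuts and screws, 69 mm across, 21 high, on the lid of the chest; origin centre of its underside. To be left alone.
- g_clamp: G-clamp lying on the bench at the far right, 172 x 66 x 20 mm; origin on its underside. To be left alone.
- mug: White mug with green dots standing at the back left, 78 x 114 x 93 mm; origin centre of its underside. To be left alone.

How it is judged:
By the outcome, as a careful person would: the job done as asked, in the order asked, and still so for the second after the job is handed in, while the arm keeps its last pose, push and grip.
It also fails if it takes over 72 s, if anything falls off the work surface, if the arm or the gripper's body presses on something with over 40 N, if the wrist force passes 120 N, or if a joint passes its speed limit or range.

## Working session

There is one attempt and no reset: what is moved stays moved. The work goes in short steps, Python scripts to look and compute and a tool call to move; the robot and the scene stay as the last step left them, time stands still between calls to the robot, and variables do not carry over. Pictures are saved under pics/ and viewed, at most 10 in all, crops included, and the job is handed in when it is done.

Besides the shell and the picture viewer there is one more tool, called after ">>>" as name(argument=value, ...), one argument or row to a line, values as JSON. jog_arm: Moves the arm, as the interface text tells. Its arguments: {"type":"object","properties":{"series":{"type":"array","items":{"type":"array"}}},"required":["series"]}

```bash
mkdir -p pics; cat > h.py <<'E'
import numpy as np, cv2
from plant import readout, imaging, job_done, models
def cam(n): return imaging.read_camera(n)
def cloud(p):
    H,W=p['range_z'].shape
    f=H/2/np.tan(np.radians(p['vfov'])/2)
    K=np.array([[f,0,p['cx']],[0,f,p['cy']],[0,0,1]])
    g=np.stack(np.meshgrid(np.arange(W),np.arange(H)),-1).reshape(-1,1,2).astype(np.float64)
    u=cv2.undistortPoints(g,K,np.array(p['distortion'],float)).reshape(H,W,2)
    z=p['range_z'][...,None]
    c=np.concatenate([u*z,z],-1)
    return c@np.array(p['rotation']).T+np.array(p['position'])
E
python3 - <<'E'
from h import *
for n in ['scene','top']:
    p=cam(n); cv2.imwrite(f'pics/{n}0.png',p['frame']); c=cloud(p)
    np.save(n+'0.npy',c)
    print(n,np.array(p['position']),np.array(p['rotation']).round(3).tolist(),p['vfov'],p['distortion'])
    for l in ['chest','drawer_front','lock_bar','bar_grip','ratchet','pliers','screw_tin','g_clamp','mug','buffer_l','drawer_in']:
        for r in models.spot_in(p,l)[:2]:
            a,b=r['point'];i,j=int(a*384),int(b*512)
            print(l,round(r['confidence'],2),(i,j),c[i,j].round(3))
print(readout.state())
E
```

```text
Traceback (most recent call last):
  File "h.py", line 12, in cloud
    return c@np.array(p['rotation']).T+np.array(p['position'])
           ~~~~~~~~~~~~~~~~~~~~~~~~~~~^~~~~~~~~~~~~~~~~~~~~~~~
ValueError: operands could not be broadcast together with shapes (384,512) (3,)
```

```bash
sed -i "s/np.array(p\['rotation'\]).T/Rot.from_euler('xyz',p['rotation']).as_matrix().T/; 1a from scipy.spatial.transform import Rotation as Rot" h.py
python3 - <<'E'
from h import *
for n in ['scene','top']:
    p=cam(n); cv2.imwrite(f'pics/{n}0.png',p['frame']); c=cloud(p)
    np.save(n+'0.npy',c)
    print(n,np.array(p['position']),np.array(p['rotation']).round(3).tolist(),p['vfov'],p['distortion'])
    for l in ['chest','drawer_front','lock_bar','bar_grip','ratchet','pliers','screw_tin','g_clamp','mug','buffer_l','drawer_in']:
        for r in models.spot_in(p,l)[:2]:
            a,b=r['point'];i,j=int(a*384),int(b*512)
            print(l,round(r['confidence'],2),(i,j),c[i,j].round(3))
print(readout.state())
E
```

```text
scene [-0.45634015  0.66847687  0.94607011] [-2.18, -0.012, -2.203] 51.48993401595012 [-0.12421719  0.          0.          0.          0.        ]
chest 0.61 (202, 212) [0.587 0.051 0.054]
drawer_front 0.79 (214, 218) [0.538 0.057 0.03 ]
lock_bar 0.87 (193, 314) [ 0.431 -0.334  0.028]
bar_grip 0.84 (192, 312) [ 0.425 -0.314  0.045]
ratchet 0.61 (264, 142) [0.479 0.392 0.012]
screw_tin 0.77 (183, 187) [0.669 0.107 0.116]
g_clamp 0.71 (179, 342) [ 0.463 -0.541  0.   ]
mug 0.84 (220, 127) [0.696 0.351 0.033]
mug 0.37 (264, 137) [ 0.501  0.402 -0.001]
buffer_l 0.44 (211, 182) [0.578 0.183 0.075]
drawer_in 0.94 (214, 220) [0.533 0.051 0.03 ]
top [ 0.40778521 -0.09725693  1.46057502] [-3.05, 0.012, -1.593] 49.98509947667233 [0.0213876 0.        0.        0.        0.       ]
chest 0.6 (163, 220) [0.617 0.047 0.096]
drawer_front 0.56 (194, 216) [0.518 0.069 0.029]
lock_bar 0.74 (219, 318) [ 0.423 -0.281  0.041]
bar_grip 0.66 (214, 316) [ 0.44  -0.275  0.043]
ratchet 0.75 (207, 127) [0.481 0.385 0.014]
pliers 0.61 (183, 329) [ 0.55  -0.33   0.002]
pliers 0.55 (209, 115) [0.475 0.427 0.013]

[... 252 characters left out ...]
21 0.062 0.031]
{'t': 1.25, 'joint_positions': array([-1.51437254e+00,  3.12875060e-01,  1.49768649e+00, -1.05116838e-05,
        1.33098254e+00, -2.23410336e-01]), 'dq': array([ 0.00040752,  0.00116902, -0.00067488, -0.00102989, -0.00122184,
       -0.00068296]), 'tau': array([-1.79654744e-04, -4.02111554e+01, -2.52415770e+01,  6.94215484e-02,
        3.19320301e-02, -1.15370753e-05]), 'position': array([ 0.14498441, -0.50459773,  0.23873803]), 'ee_rot': array([3.14154756e+00, 2.07173718e-05, 2.79836616e-01]), 'contact_force': array([ 0.11265861,  0.24475586, -0.3687349 ]), 'wrist_torque': array([ 0.00376011,  0.01843723, -0.00212807]), 'finger_force': 0.0, 'grip_width': 1.0014412524597458}
```

View pics/scene0.png

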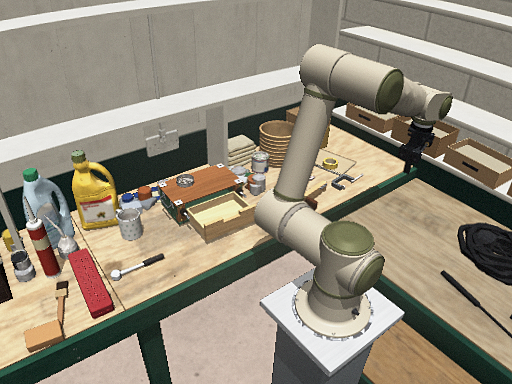

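View pics/top0.png

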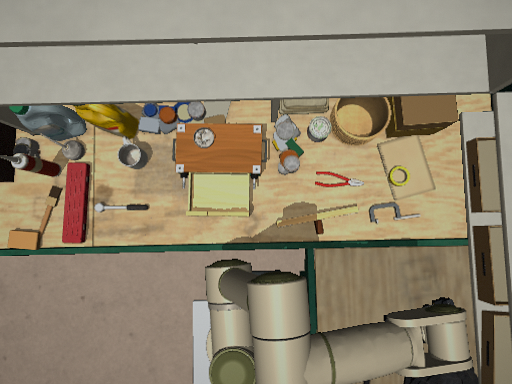

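```bash
cat > m.py <<'E'
from h import *
def rect(P):
    (a,b),(w,h),t=cv2.minAreaRect(P[:,:2].astype(np.float32)); return np.round([a,b,w,h,t],4)
def inl(P,c,r): return P[np.hypot(P[:,0]-c[0],P[:,1]-c[1])<r]
p={n:cam(n) for n in ['top','scene']}
for n in p:
    c=cloud(p[n]); P=c.reshape(-1,3); P=P[p[n]['range_z'].ravel()>0]
    print(n)
    t=P[(P[:,2]<.008)&(P[:,2]>-.02)&(P[:,0]>.4)&(P[:,0]<.6)]; print('table z',np.median(t[:,2]))
    L=P[(P[:,2]>.088)&(P[:,2]<.11)&(abs(P[:,1]-.05)<.2)&(P[:,0]>.5)&(P[:,0]<.8)]
    print('lid',len(L),np.median(L[:,2]),rect(L))
    D=P[(P[:,2]>.055)&(P[:,2]<.096)&(abs(P[:,1]-.05)<.13)&(P[:,0]>.4)&(P[:,0]<.535)]
    print('dfront',len(D),rect(D),D.max(0))
    B=P[(P[:,2]>.033)&(P[:,2]<.055)&(abs(P[:,1]+.28)<.2)&(P[:,0]>.35)&(P[:,0]<.52)]
    if len(B): print('bar',len(B),np.median(B[:,2]),rect(B))
    R=P[(P[:,2]>.006)&(P[:,2]<.03)&(abs(P[:,1]-.4)<.12)&(P[:,0]>.42)&(P[:,0]<.54)]
    print('ratchet',len(R),rect(R),R.min(0),R.max(0))
f=p['top']['frame']
a=cv2.resize(f[120:250,80:400],None,fx=2.5,fy=2.5,interpolation=cv2.INTER_CUBIC); cv2.imwrite('pics/a.png',a)
E
python3 m.py
```

```text
top
table z -0.00026433606140141563
lid 4114 0.10042875083052716 [6.84400e-01 2.50000e-02 3.41500e-01 1.98900e-01 8.84054e+01]
dfront 369 [4.88900e-01 4.94000e-02 2.26700e-01 9.21000e-02 8.87583e+01] [0.5345617  0.16362507 0.09575165]
bar 629 0.04366826337602592 [ 0.4098 -0.2826  0.0714  0.2837  9.3621]
ratchet 336 [ 0.4816  0.4027  0.2195  0.1131 88.6437] [0.42318314 0.29408197 0.00600582] [0.53749236 0.51287964 0.02963749]
scene
table z -0.0007775830172996878
lid 1881 0.09958297011627648 [6.90500e-01 2.74000e-02 3.41900e-01 2.24400e-01 8.86491e+01]
dfront 564 [4.84500e-01 5.14000e-02 2.31700e-01 1.01600e-01 8.97532e+01] [0.53486687 0.16741815 0.09363817]
bar 189 0.04109066305231068 [ 0.4324 -0.3372  0.0569  0.1722 28.8136]
ratchet 300 [4.76200e-01 3.94000e-01 2.07200e-01 3.44000e-02 8.73244e+01] [0.45420091 0.2913503  0.0062486 ] [0.49718181 0.49760401 0.02828959]
```

View pics/a.png

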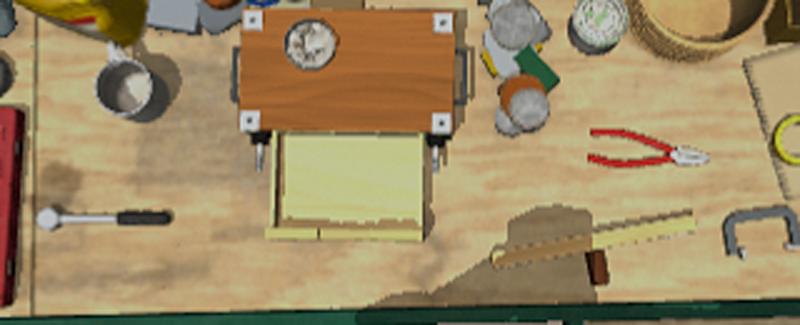

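```bash
cat >> h.py <<'E'
def onplane(p,ij,z):
    H=384;f=H/2/np.tan(np.radians(p['vfov'])/2)
    K=np.array([[f,0,p['cx']],[0,f,p['cy']],[0,0,1]])
    g=np.array(ij,float)[:,::-1].reshape(-1,1,2)
    u=cv2.undistortPoints(np.ascontiguousarray(g),K,np.array(p['distortion'],float)).reshape(-1,2)
    d=np.c_[u,np.ones(len(u))]@Rot.from_euler('xyz',p['rotation']).as_matrix().T
    o=np.array(p['position']); return o+d*((z-o[2])/d[:,2])[:,None]
def comp(m,seed=None):
    n,l,s,_=cv2.connectedComponentsWithStats(m.astype(np.uint8),connectivity=4)
    return l==1+np.argmax(s[1:,4])
def box(p,m,z):
    Q=onplane(p,np.argwhere(m),z)[:,:2]
    (a,b),(w,h),t=cv2.minAreaRect(Q.astype(np.float32))
    if w>h: w,h,t=h,w,t-90   # h long axis; t = yaw of long axis from y
    # PCA-free: mean too
    return np.round([a,b,w,h,t],4),Q.mean(0).round(4)
E
cat > m2.py <<'E'
from h import *
p=cam('top'); c=cloud(p); x,y,z=c[...,0],c[...,1],c[...,2]
hsv=cv2.cvtColor(p['frame'],cv2.COLOR_BGR2HSV)
reg=lambda x0,x1,y0,y1,z0,z1:(x>x0)&(x<x1)&(y>y0)&(y<y1)&(z>z0)&(z<z1)
m=comp(reg(.52,.8,-.13,.23,.094,.106)&((hsv[...,1]>110))); print('lid',m.sum(),box(p,m,.1))
# front edge line
ed=[]
for j in np.unique(np.argwhere(m)[:,1])[6:-6]:
    ed.append((np.argwhere(m[:,j]).max()+.5,j))
E=onplane(p,ed,.1); k=np.polyfit(E[:,1],E[:,0],1); r=E[:,0]-np.polyval(k,E[:,1]); k=np.polyfit(E[abs(r)<.003][:,1],E[abs(r)<.003][:,0],1)
print('front edge x at y0, yaw deg',k[1],-np.degrees(np.arctan(k[0])), np.std(r))
D=comp(reg(.4,.505,-.1,.2,.068,.098)); print('dfront',D.sum(),box(p,D,.09))
B=comp(reg(.33,.52,-.5,-.1,.036,.05)); print('bar+block',B.sum(),box(p,B,.044))
Bm=B&(hsv[...,2]>0)
Q=onplane(p,np.argwhere(B),.044)
# robust axis: RANSAC-ish via fitLine huber
l=cv2.fitLine(Q[:,:2].astype(np.float32),cv2.DIST_WELSCH,.005,.001,.001).ravel(); print('bar line',l, 'yaw',np.degrees(np.arctan2(-l[0],l[1])))
d=l[:2]*np.sign(l[1]); nrm=np.array([d[1],-d[0]]); s=(Q[:,:2]-l[2:])@d; w=(Q[:,:2]-l[2:])@nrm
k=abs(w)<.016; print('s ext',s[k].min(),s[k].max(),'w median',np.median(w[k]),'centre',l[2:]+d*(s[k].min()+s[k].max())/2)
print('hist w',np.histogram(w,bins=np.arange(-.08,.03,.005)))
b=w<-.02
if b.any(): print('block s',np.median(s[b]),s[b].min(),s[b].max(),w.min())
R=comp(reg(.44,.53,.28,.51,.008,.03)); print('ratchet',R.sum(),box(p,R,.014)); 
Q=onplane(p,np.argwhere(R),.014);l=cv2.fitLine(Q[:,:2].astype(np.float32),cv2.DIST_WELSCH,.005,.001,.001).ravel();print(l,np.degrees(np.arctan2(-l[0],l[1])),Q.min(0),Q.max(0))
S=reg(.48,.56,-.12,.24,.055,.08)
for lo,hi in((-.12,-.06),(.16,.23)):
    T=S&(y>lo)&(y<hi); 
    if T.any(): print('stud',T.sum(),np.median(y[T]),x[T].min(),x[T].max(),z[T].max())
E
python3 m2.py
```

```text
lid 3427 (array([ 0.67  ,  0.0506,  0.1658,  0.2874, -2.3682]), array([0.6656, 0.0464]))
front edge x at y0, yaw deg 0.5862656656694692 -1.3917152782242497 0.007046127172076355
dfront 271 (array([ 0.4499,  0.0595,  0.0133,  0.2065, -1.3279]), array([0.4502, 0.0566]))
bar+block 588 (array([ 0.4105, -0.282 ,  0.0698,  0.2829,  9.3596]), array([ 0.4303, -0.2779]))
bar line [ 0.16105223 -0.98694587  0.4379471  -0.3098826 ] yaw -170.73201
s ext -0.10946399285534565 0.17341051216336317 w median 0.0009985165226735842 centre [ 0.43279773 -0.27832673]
hist w (array([  0,   0,   0,   0,   2,   8,   4,   6,   6,   8,   6,   8,   6,
        13, 111, 121, 116, 118,  55,   0,   0]), array([-8.0000000e-02, -7.5000000e-02, -7.0000000e-02, -6.5000000e-02,
       -6.0000000e-02, -5.5000000e-02, -5.0000000e-02, -4.5000000e-02,
       -4.0000000e-02, -3.5000000e-02, -3.0000000e-02, -2.5000000e-02,
       -2.0000000e-02, -1.5000000e-02, -1.0000000e-02, -5.0000000e-03,
        6.9388939e-17,  5.0000000e-03,  1.0000000e-02,  1.5000000e-02,
        2.0000000e-02,  2.5000000e-02]))
block s 0.03326442740480291 0.02287866232507393 0.04366630350833961 -0.05751933028782535
ratchet 292 (array([ 0.4795,  0.4073,  0.0316,  0.1865, -1.369 ]), array([0.4801, 0.407 ]))
[ 0.00458747 -0.99998945  0.47941655  0.40583515] -179.73715 [0.46526911 0.31411561 0.014     ] [0.49716626 0.50037431 0.014     ]
stud 20 -0.06493077507525241 0.5320187085796837 0.5597046388739164 0.07395349793401595
stud 20 0.17202776916055237 0.480050485417497 0.5581259513920257 0.07523789140069503
```

```bash
cat > plan.py <<'E'
# python3 plan.py "x y z yaw n" ... : rows in tool axes from the measured pose through waypoints (tool down)
import sys; from h import *
s=readout.state(); P=s['position'].copy(); psi=s['ee_rot'][2]
print('t',round(s['t'],2),'pose',P.round(4),s['ee_rot'].round(4),'F',s['contact_force'].round(1),'M',s['wrist_torque'].round(2),'w',round(s['grip_width'],3))
for a in sys.argv[1:]:
    x,y,z,w,n=map(float,a.split()); n=int(n); D=(np.array([x,y,z])-P)/n; dw=(w-psi)/n; last=None
    for i in range(n):
        c_,s_=np.cos(psi),np.sin(psi)
        r=[round(v,4) for v in (c_*D[0]+s_*D[1], s_*D[0]-c_*D[1], -D[2])]
        print(r,'turn z',round(-dw,4)); psi+=dw
        if abs(dw)<1e-4: print('   x',n); psi+=dw*(n-1); break
    P=np.array([x,y,z])
E
python3 plan.py "0.32 -0.36 0.25 1.28 8" "0.42 -0.18 0.25 1.571 5" "0.4795 0.38 0.25 1.571 15" "0.4795 0.407 0.06 1.571 5"
```

```text
t 1.4 pose [ 0.145  -0.5046  0.2387] [ 3.1416 -0.      0.2798] F [-0.3  0.6  1.1] M [-0.04  0.07  0.04] w 1.003
[np.float64(0.026), np.float64(-0.0113), np.float64(-0.0014)] turn z -0.125
[np.float64(0.0272), np.float64(-0.008), np.float64(-0.0014)] turn z -0.125
[np.float64(0.028), np.float64(-0.0045), np.float64(-0.0014)] turn z -0.125
[np.float64(0.0284), np.float64(-0.001), np.float64(-0.0014)] turn z -0.125
[np.float64(0.0283), np.float64(0.0025), np.float64(-0.0014)] turn z -0.125
[np.float64(0.0277), np.float64(0.006), np.float64(-0.0014)] turn z -0.125
[np.float64(0.0268), np.float64(0.0095), np.float64(-0.0014)] turn z -0.125
[np.float64(0.0254), np.float64(0.0127), np.float64(-0.0014)] turn z -0.125
[np.float64(0.0402), np.float64(0.0088), np.float64(-0.0)] turn z -0.0582
[np.float64(0.0396), np.float64(0.0112), np.float64(-0.0)] turn z -0.0582
[np.float64(0.0389), np.float64(0.0135), np.float64(-0.0)] turn z -0.0582
[np.float64(0.0381), np.float64(0.0157), np.float64(-0.0)] turn z -0.0582
[np.float64(0.0371), np.float64(0.0179), np.float64(-0.0)] turn z -0.0582
[np.float64(0.0373), np.float64(0.004), np.float64(-0.0)] turn z -0.0
   x 15
[np.float64(0.0054), np.float64(0.0), np.float64(0.038)] turn z -0.0
   x 5
```

>>> jog_arm(
  series=[
    [[0.026,-0.011,-0.001],[0,0,-0.124],1],
    [[0.027,-0.008,-0.001],[0,0,-0.124],1],
    [[0.028,-0.004,-0.001],[0,0,-0.124],1],
    [[0.028,-0.001,-0.001],[0,0,-0.124],1],
    [[0.028,0.002,-0.001],[0,0,-0.124],1],
    [[0.028,0.006,-0.001],[0,0,-0.124],1],
    [[0.027,0.009,-0.001],[0,0,-0.124],1],
    [[0.025,0.013,-0.001],[0,0,-0.124],1],
  ],
)

```text
t: 2.07
position: [0.3207, -0.3602, 0.2469]
ee_rot: [3.141, 0.0, 1.278]
contact_force: [-0.1, -0.6, -0.5]
grip_width: 1.0
finger_force: 0.0
```

>>> jog_arm(
  series=[
    [[0.038,0.009,0],[0,0,-0.06],1],
    [[0.038,0.011,0],[0,0,-0.06],1],
    [[0.038,0.013,0],[0,0,-0.06],1],
    [[0.037,0.016,0],[0,0,-0.06],1],
    [[0.036,0.018,0],[0,0,-0.06],1],
    [[0.037,0.004,0],[0,0,0],1],
    [[0.037,0.004,0],[0,0,0],1],
    [[0.037,0.004,0],[0,0,0],1],
  ],
)

```text
t: 2.73
position: [0.431, -0.0757, 0.2468]
ee_rot: [3.141, 0.0, 1.572]
contact_force: [0.7, -0.5, -0.1]
grip_width: 1.003
finger_force: 0.0
```

>>> jog_arm(
  series=[
    [[0.037,0.004,0],[0,0,0],1],
    [[0.037,0.004,0],[0,0,0],1],
    [[0.037,0.004,0],[0,0,0],1],
    [[0.037,0.004,0],[0,0,0],1],
    [[0.037,0.004,0],[0,0,0],1],
    [[0.037,0.004,0],[0,0,0],1],
    [[0.037,0.004,0],[0,0,0],1],
    [[0.037,0.004,0],[0,0,0],1],
  ],
)

```text
t: 3.4
position: [0.4626, 0.2205, 0.2469]
ee_rot: [3.141, -0.0, 1.572]
contact_force: [0.8, -0.5, -0.4]
grip_width: 1.0
finger_force: 0.0
```

```bash
python3 plan.py "0.4795 0.405 0.08 1.571 6"; python3 m2.py
```

```text
t 3.4 pose [0.4626 0.2205 0.2469] [ 3.1412 -0.      1.572 ] F [ 0.8 -0.5 -0.4] M [-0.03 -0.06 -0.08] w 1.0
[np.float64(0.0307), np.float64(0.0029), np.float64(0.0278)] turn z 0.0002
[np.float64(0.0307), np.float64(0.0029), np.float64(0.0278)] turn z 0.0002
[np.float64(0.0307), np.float64(0.0028), np.float64(0.0278)] turn z 0.0002
[np.float64(0.0307), np.float64(0.0028), np.float64(0.0278)] turn z 0.0002
[np.float64(0.0307), np.float64(0.0028), np.float64(0.0278)] turn z 0.0002
[np.float64(0.0307), np.float64(0.0028), np.float64(0.0278)] turn z 0.0002
lid 3427 (array([ 0.6699,  0.0506,  0.1659,  0.2874, -2.2936]), array([0.6654, 0.0443]))
front edge x at y0, yaw deg 0.5865018516922226 -1.2531703650096522 0.007068751679259402
dfront 273 (array([ 0.4499,  0.0595,  0.0133,  0.2065, -1.3279]), array([0.4502, 0.0562]))
bar+block 589 (array([ 0.4099, -0.2821,  0.0711,  0.2829,  9.3596]), array([ 0.43  , -0.2786]))
bar line [ 0.1694936  -0.9855313   0.42732695 -0.25005722] yaw -170.24162
s ext -0.1703251689245404 0.11256416697495977 w median 0.0014116529761677129 centre [ 0.43222201 -0.27851
[... 344 characters left out ...]
2,
       -2.0000000e-02, -1.5000000e-02, -1.0000000e-02, -5.0000000e-03,
        6.9388939e-17,  5.0000000e-03,  1.0000000e-02,  1.5000000e-02,
        2.0000000e-02,  2.5000000e-02]))
block s -0.026952570239701136 -0.03629346196291648 -0.017346414891702435 -0.05817222287674647
ratchet 6 (array([ 4.79500e-01,  4.99600e-01,  3.30000e-03,  1.46000e-02,
       -7.09833e+01]), array([0.4793, 0.4991]))
[0.9635683  0.26746246 0.4793815  0.49909532] -74.48667 [0.47279282 0.49665794 0.014     ] [0.48693791 0.50037431 0.014     ]
stud 20 -0.06491928878479597 0.5320978890010172 0.5594585765575866 0.07245824272758594
stud 21 0.1726977967955019 0.48001721273845016 0.5585621729273136 0.07555928139303392
```

>>> jog_arm(
  series=[
    [[0.0311,0.0028,0.033],[0,0,0],1],
    [[0.0311,0.0028,0.033],[0,0,0],1],
    [[0.0311,0.0028,0.033],[0,0,0],1],
    [[0.0311,0.0028,0.033],[0,0,0],1],
    [[0.0311,0.0028,0.033],[0,0,0],1],
    [[0.0311,0.0028,0.033],[0,0,0],1],
    [[0,0,0.02],[0,0,0],1],
    [[0,0,0.015],[0,0,0],1],
  ],
)

```text
t: 4.12
position: [0.4768, 0.3904, 0.0272]
ee_rot: [-3.139, 0.001, 1.574]
contact_force: [-0.4, -0.6, 0.6]
grip_width: 0.998
finger_force: 0.0
```

>>> jog_arm(
  series=[
    [[0,0,0.005],[0,0,0],0.8],
    [[0,0,0],[0,0,0],0.1],
    [[0,0,0],[0,0,0],0],
    [[0,0,0],[0,0,0],0],
    [[0,0,0],[0,0,0],0],
    [[0,0,0],[0,0,0],0],
    [[0,0,0],[0,0,0],0],
    [[0,0,0],[0,0,0],0],
  ],
)

```text
t: 4.78
position: [0.4782, 0.3896, 0.0255]
ee_rot: [3.141, -0.0, 1.572]
contact_force: [0.2, -0.1, -0.1]
grip_width: 0.415
finger_force: 0.0
```

>>> jog_arm(
  series=[
    [[0.009,0.001,0],[0,0,0],0.45],
    [[0.008,0,0.006],[0,0,0],0.45],
    [[0,0,0.006],[0,0,0],0.45],
    [[0,0,0.0055],[0,0,0],0.45],
    [[0,0,0],[0,0,0],0.2],
    [[0,0,0],[0,0,0],0],
    [[0,0,0],[0,0,0],0],
    [[0,0,0],[0,0,0],0],
  ],
)

```text
t: 5.45
position: [0.4792, 0.4066, 0.0079]
ee_rot: [3.141, -0.0, 1.572]
contact_force: [-0.5, -0.5, -0.4]
grip_width: 0.171
finger_force: 0.0
```

>>> jog_arm(
  series=[
    [[0,0,0],[0,0,0],0],
    [[0,0,0],[0,0,0],0],
    [[0,0,0],[0,0,0],0],
  ],
)

```text
t: 5.7
position: [0.4792, 0.4066, 0.0079]
ee_rot: [3.141, -0.0, 1.572]
contact_force: [1.2, -0.3, -0.3]
grip_width: 0.138
finger_force: 30.0
```

```bash
python3 plan.py "0.4792 0.4066 0.16 1.572 5" "0.495 0.057 0.16 1.55 10" | grep -v x\ 
python3 - <<'E'
from h import *
for n in ['top','scene']:
    p=cam(n); c=cloud(p); x,y,z=c[...,0],c[...,1],c[...,2]
    print(n)
    # drawer inner floor extents
    m=comp((x>.44)&(x<.6)&(y>-.08)&(y<.19)&(abs(z-.031)<.006)); print('floor',m.sum(),box(p,m,.031))
    Q=onplane(p,np.argwhere(m),.031)
    for xs in (.47,.5,.53,.56):
        q=Q[abs(Q[:,0]-xs)<.006,1]
        if len(q): print(xs,q.min().round(4),q.max().round(4))
    # lid sides at several x
    hsv=cv2.cvtColor(p['frame'],cv2.COLOR_BGR2HSV)
    m=comp((x>.52)&(x<.8)&(y>-.13)&(y<.23)&(z>.094)&(z<.106)); Q=onplane(p,np.argwhere(m),.1)
    for xs in (.6,.63,.66,.69,.72):
        q=Q[abs(Q[:,0]-xs)<.006,1]
        if len(q): print('lid',xs,q.min().round(4),q.max().round(4),((q.min()+q.max())/2).round(4))
E
```

```text
t 5.7 pose [0.4792 0.4066 0.0079] [ 3.1410e+00 -2.0000e-04  1.5716e+00] F [ 1.2 -0.3 -0.3] M [-0.06 -0.26 -0.13] w 0.138
[np.float64(-0.0), np.float64(-0.0), np.float64(-0.0304)] turn z -0.0001
[np.float64(-0.035), np.float64(0.0015), np.float64(-0.0)] turn z 0.0022
[np.float64(-0.035), np.float64(0.0016), np.float64(-0.0)] turn z 0.0022
[np.float64(-0.035), np.float64(0.0017), np.float64(-0.0)] turn z 0.0022
[np.float64(-0.035), np.float64(0.0018), np.float64(-0.0)] turn z 0.0022
[np.float64(-0.0349), np.float64(0.0018), np.float64(-0.0)] turn z 0.0022
[np.float64(-0.0349), np.float64(0.0019), np.float64(-0.0)] turn z 0.0022
[np.float64(-0.0349), np.float64(0.002), np.float64(-0.0)] turn z 0.0022
[np.float64(-0.0349), np.float64(0.0021), np.float64(-0.0)] turn z 0.0022
[np.float64(-0.0349), np.float64(0.0022), np.float64(-0.0)] turn z 0.0022
[np.float64(-0.0349), np.float64(0.0022), np.float64(-0.0)] turn z 0.0022
top
floor 1971 (array([ 0.5252,  0.0579,  0.1309,  0.1944, -2.572 ]), array([0.5249, 0.0582]))
0.47 -0.0349 0.1564
0.5 -0.0355 0.1561
0.53 -0.0395 0.1525
0.56 -0.0401 0.1522
lid 0.6 -0.0906 0.1966 0.053
lid 0.63 -0.0912 0.1931 0.051
lid 0.66 -0.0919 0.1929 0.0505
lid 0.69 -0.0926 0.1928 0.0501
lid 0.72 -0.0933 0.1927 0.0497
scene
floor 19 (array([  0.5906,   0.1771,   0.0184,   0.0236, -12.6793]), array([0.5902, 0.1766]))
lid 0.6 -0.0864 -0.0185 -0.0525
lid 0.63 -0.0893 -0.0308 -0.06
lid 0.66 -0.089 -0.0783 -0.0836
```

>>> jog_arm(
  series=[
    [[0,0,-0.02],[0,0,0],0],
    [[0,0,-0.03],[0,0,0],0],
    [[0,0,-0.035],[0,0,0],0],
    [[0,0,-0.035],[0,0,0],0],
    [[0,0,-0.035],[0,0,0],0],
    [[-0.02,0.001,0],[0,0,0],0],
    [[-0.035,0.002,0],[0,0,0.003],0],
    [[-0.035,0.002,0],[0,0,0.003],0],
  ],
)

```text
t: 6.47
position: [0.4832, 0.316, 0.1624]
ee_rot: [-3.141, 0.0, 1.568]
contact_force: [1.2, 0.6, -3.2]
grip_width: 0.139
finger_force: 30.0
```

>>> jog_arm(
  series=[
    [[-0.035,0.002,0],[0,0,0.003],0],
    [[-0.035,0.002,0],[0,0,0.003],0],
    [[-0.035,0.002,0],[0,0,0.003],0],
    [[-0.035,0.002,0],[0,0,0.003],0],
    [[-0.035,0.002,0],[0,0,0.003],0],
    [[-0.035,0.002,0],[0,0,0.003],0],
    [[-0.033,0.002,0],[0,0,0],0],
    [[-0.015,0.001,0],[0,0,0],0],
  ],
)

```text
t: 7.13
position: [0.4948, 0.0554, 0.1623]
ee_rot: [-3.141, 0.001, 1.546]
contact_force: [-0.0, 0.2, -2.5]
grip_width: 0.141
finger_force: 30.0
```

```bash
python3 plan.py "0.495 0.058 0.16 1.547 1" "0.495 0.058 0.055 1.547 4"
python3 - <<'E'
from h import *
for n in ['top','scene']:
    p=cam(n); f=p['frame']
    cv2.imwrite(f'pics/b{n}.png',cv2.resize(f[110:260,120:360] if n=='top' else f[130:280,100:340],None,fx=3,fy=3,interpolation=cv2.INTER_CUBIC))
    for r in models.spot_in(p,'ratchet')[:1]: print(r)
E
```

```text
t 7.13 pose [0.4948 0.0554 0.1623] [-3.1405e+00  5.0000e-04  1.5455e+00] F [-0.   0.2 -2.5] M [-0.03 -0.11 -0.02] w 0.141
[np.float64(0.0026), np.float64(0.0001), np.float64(0.0023)] turn z -0.0015
[np.float64(0.0), np.float64(0.0), np.float64(0.0262)] turn z -0.0
   x 4
{'point': [0.5052, 0.4125], 'confidence': 0.56}
```

View pics/bscene.png

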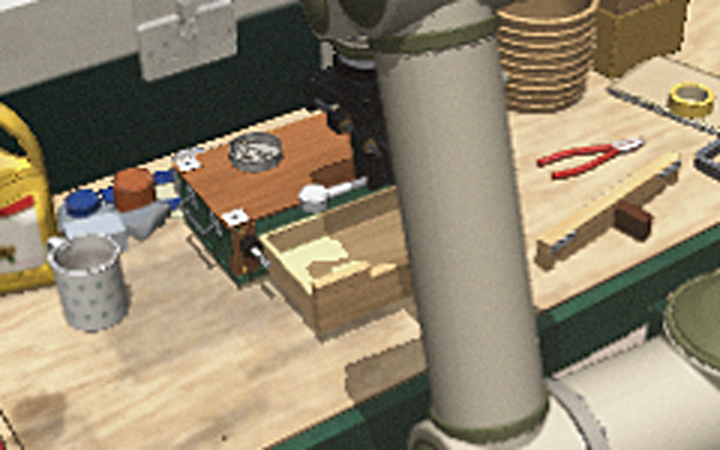

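>>> jog_arm(
  series=[
    [[0.0026,0,0.02],[0,0,0],0],
    [[0,0,0.03],[0,0,0],0],
    [[0,0,0.025],[0,0,0],0],
    [[0,0,0.02],[0,0,0],0],
    [[0,0,0.012],[0,0,0],0],
    [[0,0,0.008],[0,0,0],0],
    [[0,0,0.004],[0,0,0],0],
    [[0,0,0],[0,0,0],0],
  ],
)

```text
t: 8.0
position: [0.4951, 0.0618, 0.0433]
ee_rot: [-3.141, -0.0, 1.549]
contact_force: [-0.0, 0.8, -3.4]
grip_width: 0.137
finger_force: 30.0
```

>>> jog_arm(
  series=[
    [[-0.003,0,0.002],[0,0,0],0],
    [[0,0,0.0015],[0,0,0],0],
    [[0,0,0],[0,0,0],0],
  ],
)

```text
t: 8.25
position: [0.4955, 0.0579, 0.0405]
ee_rot: [3.141, 0.0, 1.548]
contact_force: [-0.2, -0.1, -3.6]
grip_width: 0.138
finger_force: 30.0
```

```bash
python3 plan.py; python3 - <<'E'
from h import *
p=cam('top');f=p['frame'];c=cloud(p)
cv2.imwrite('pics/c.png',cv2.resize(f[150:230,160:280],None,fx=5,fy=5,interpolation=cv2.INTER_CUBIC))
E
```

```text
t 8.25 pose [0.4955 0.0579 0.0405] [3.1408e+00 1.0000e-04 1.5476e+00] F [-0.2 -0.1 -3.6] M [-0.05 -0.06 -0.  ] w 0.138
```

View pics/c.png

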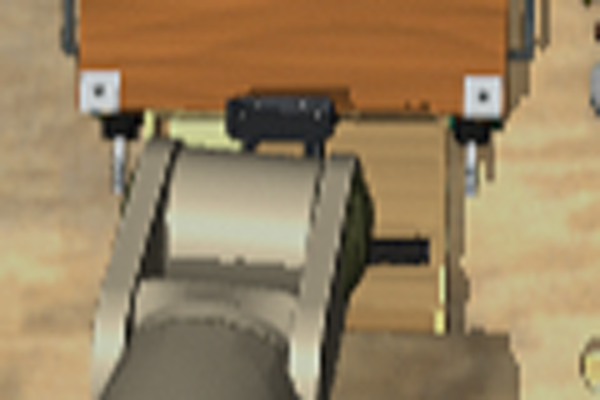

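>>> jog_arm(
  series=[
    [[0,0,0.0005],[0,0,0],0.35],
    [[0,0,0],[0,0,0],0.35],
    [[0,0,0],[0,0,0],0.35],
    [[0,0,0],[0,0,0],0.35],
    [[0,0,-0.005],[0,0,0],0.35],
    [[0,0,-0.015],[0,0,0],0.35],
    [[0,0,-0.025],[0,0,0],0.35],
    [[0,0,-0.03],[0,0,0],0.35],
  ],
)

```text
t: 8.97
position: [0.4945, 0.0581, 0.115]
ee_rot: [-3.139, -0.0, 1.548]
contact_force: [-0.0, -0.2, -0.1]
grip_width: 0.351
finger_force: 0.0
```

>>> jog_arm(
  series=[
    [[0,0,-0.03],[0,0,0],0.35],
    [[0,-0.02,-0.02],[0,0,0.124],0],
    [[0,-0.02,0],[0,0,0.124],0],
    [[0,-0.02,0],[0,0,0.124],0],
    [[0,-0.015,0],[0,0,0.124],0],
    [[0,0,0],[0,0,0.124],0],
    [[0,0,0],[0,0,0.124],0],
    [[0,0,0],[0,0,0.124],0],
  ],
)

```text
t: 9.63
position: [0.4222, 0.0727, 0.1652]
ee_rot: [3.141, -0.001, 0.674]
contact_force: [-0.6, -0.3, 0.6]
grip_width: 0.007
finger_force: 0.0
```

```bash
python3 plan.py "0.415 0.06 0.14 -0.0236 8"; python3 - <<'E'
from h import *
p=cam('scene');f=p['frame']
cv2.imwrite('pics/d.png',cv2.resize(f[150:260,140:280],None,fx=4,fy=4,interpolation=cv2.INTER_CUBIC))
E
```

```text
t 9.63 pose [0.4222 0.0727 0.1652] [ 3.141e+00 -7.000e-04  6.739e-01] F [-0.6 -0.3  0.6] M [-0.04 -0.    0.  ] w 0.007
[np.float64(-0.0017), np.float64(0.0007), np.float64(0.0032)] turn z 0.0872
[np.float64(-0.0016), np.float64(0.0008), np.float64(0.0032)] turn z 0.0872
[np.float64(-0.0016), np.float64(0.001), np.float64(0.0032)] turn z 0.0872
[np.float64(-0.0015), np.float64(0.0011), np.float64(0.0032)] turn z 0.0872
[np.float64(-0.0014), np.float64(0.0012), np.float64(0.0032)] turn z 0.0872
[np.float64(-0.0013), np.float64(0.0013), np.float64(0.0032)] turn z 0.0872
[np.float64(-0.0011), np.float64(0.0014), np.float64(0.0032)] turn z 0.0872
[np.float64(-0.001), np.float64(0.0015), np.float64(0.0032)] turn z 0.0872
```

View pics/d.png

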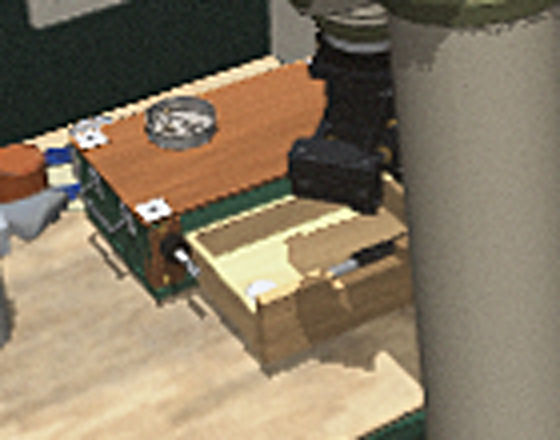

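>>> jog_arm(
  series=[
    [[-0.002,0.001,0.002],[0,0,0.1],0],
    [[-0.002,0.001,0.002],[0,0,0.1],0],
    [[-0.002,0.001,0.004],[0,0,0.1],0],
    [[-0.002,0.001,0.004],[0,0,0.1],0],
    [[-0.002,0.001,0.004],[0,0,0.1],0],
    [[-0.001,0.001,0.004],[0,0,0.1],0],
    [[-0.001,0.001,0.004],[0,0,0.1],0],
    [[0,0.001,0.003],[0,0,0],0],
  ],
)

```text
t: 10.35
position: [0.414, 0.0603, 0.1377]
ee_rot: [3.142, -0.0, -0.021]
contact_force: [-0.1, -0.2, 0.2]
grip_width: 0.003
finger_force: 0.0
```

```bash
python3 plan.py "0.413 0.06 0.055 -0.0236 4"
```

```text
t 10.35 pose [0.414  0.0603 0.1377] [ 3.1416e+00 -1.0000e-04 -2.1100e-02] F [-0.1 -0.2  0.2] M [ 0.03 -0.06 -0.01] w 0.003
[np.float64(-0.0002), np.float64(0.0001), np.float64(0.0207)] turn z 0.0006
[np.float64(-0.0002), np.float64(0.0001), np.float64(0.0207)] turn z 0.0006
[np.float64(-0.0002), np.float64(0.0001), np.float64(0.0207)] turn z 0.0006
[np.float64(-0.0002), np.float64(0.0001), np.float64(0.0207)] turn z 0.0006
```

>>> jog_arm(
  series=[
    [[0,0,0.021],[0,0,0.002],0],
    [[0,0,0.021],[0,0,0],0],
    [[0,0,0.021],[0,0,0],0],
    [[0,0,0.02],[0,0,0],0],
    [[0,0,0],[0,0,0],0],
    [[0.005,0,0],[0,0,0],0],
    [[0.006,0,0],[0,0,0],0],
    [[0.006,0,0],[0,0,0],0],
  ],
)

```text
t: 11.02
position: [0.4323, 0.0599, 0.0558]
ee_rot: [3.141, -0.002, -0.021]
contact_force: [-3.6, -1.1, 0.8]
grip_width: 0.003
finger_force: 1.4
```

>>> jog_arm(
  series=[
    [[0.006,0,0],[0,0,0],0],
    [[0.008,0,0],[0,0,0],0],
    [[0.01,0,0],[0,0,0],0],
    [[0.012,0,0],[0,0,0],0],
    [[0.013,0,0],[0,0,0],0],
    [[0.013,0,0],[0,0,0],0],
    [[0.013,0,0],[0,0,0],0],
    [[0.013,0,0],[0,0,0],0],
  ],
)

```text
t: 11.68
position: [0.52, 0.0578, 0.0548]
ee_rot: [3.141, 0.0, -0.022]
contact_force: [-3.9, -3.4, -0.2]
grip_width: 0.007
finger_force: 1.4
```

>>> jog_arm(
  series=[
    [[0.012,0,0],[0,0,0],0],
    [[0.01,0,0],[0,0,0],0],
    [[0.008,0,0],[0,0,0],0],
    [[0.006,0,0],[0,0,0],0],
    [[0.004,0,0],[0,0,0],0],
    [[0.003,0,0],[0,0,0],0],
    [[0.003,0,0],[0,0,0],0],
  ],
)

```text
t: 12.27
position: [0.5652, 0.057, 0.0547]
ee_rot: [3.142, 0.0, -0.022]
contact_force: [-2.8, -2.3, -0.5]
grip_width: 0.006
finger_force: 1.1
```

>>> jog_arm(
  series=[
    [[0.002,0,0],[0,0,0],0],
    [[0.002,0,0],[0,0,0],0],
    [[0,0,0],[0,0,0],0],
  ],
)

```text
t: 12.52
position: [0.5694, 0.057, 0.0547]
ee_rot: [-3.141, -0.001, -0.022]
contact_force: [0.3, 0.6, -0.5]
grip_width: 0.003
finger_force: 0.0
```

>>> jog_arm(
  series=[
    [[0.002,0,0],[0,0,0],0],
    [[0.002,0,0],[0,0,0],0],
    [[0.0015,0,0],[0,0,0],0],
  ],
)

```text
t: 12.77
position: [0.5739, 0.0569, 0.0546]
ee_rot: [-3.141, 0.002, -0.022]
contact_force: [-14.1, -1.3, 9.9]
grip_width: 0.004
finger_force: 7.0
```

>>> jog_arm(
  series=[
    [[0.0015,0,0],[0,0,0],0],
    [[0.001,0,0],[0,0,0],0],
  ],
)

```text
t: 12.93
position: [0.5739, 0.0569, 0.0545]
ee_rot: [3.142, 0.009, -0.022]
contact_force: [-28.7, -2.8, 17.8]
grip_width: 0.004
finger_force: 14.7
```

>>> jog_arm(
  series=[
    [[0.001,0,0],[0,0,0],0],
    [[0.001,0,0],[0,0,0],0],
  ],
)

```text
t: 13.1
position: [0.5738, 0.057, 0.0545]
ee_rot: [3.141, 0.015, -0.022]
contact_force: [-43.9, -4.5, 26.9]
grip_width: 0.006
finger_force: 21.8
```

>>> jog_arm(
  series=[
    [[-0.006,0,0],[0,0,0],0],
    [[-0.015,0,0],[0,0,0],0],
    [[-0.03,0,0],[0,0,0],0],
    [[-0.035,0,0],[0,0,0],0.6],
    [[-0.035,0,-0.035],[0,0,0],0.6],
    [[-0.02,0.02,-0.035],[0,0,0],0.6],
    [[0,0.035,-0.02],[0,0,0],0.6],
    [[0,0.035,0],[0,0,0],0.6],
  ],
)

```text
t: 13.77
position: [0.4446, -0.0297, 0.1407]
ee_rot: [3.139, -0.008, -0.02]
contact_force: [0.9, -0.5, 0.8]
grip_width: 0.361
finger_force: 0.0
```

```bash
python3 m2.py | grep -v hist; python3 plan.py; python3 - <<'E'
from h import *
for n in ['scene','top']:
    p=cam(n);c=cloud(p);x,y,z=c[...,0],c[...,1],c[...,2]
    # front face points (vertical): z .03-.09, x near .585, fit x = a + b*y
    m=(x>.56)&(x<.61)&(z>.03)&(z<.088)&(y>-.1)&(y<.21)
    q=c[m]; 
    for _ in range(4):
        k=np.polyfit(q[:,1],q[:,0],1); r=q[:,0]-np.polyval(k,q[:,1]); q=q[abs(r)<max(.003,1.5*r.std())]
    print(n,'face',len(q),k,np.degrees(-np.arctan(k[0])),r.std(),q[:,1].min(),q[:,1].max())
    if n=='scene':cv2.imwrite('pics/e.png',cv2.resize(p['frame'][150:260,140:340],None,fx=4,fy=4,interpolation=cv2.INTER_CUBIC))
E
```

```text
lid 3419 (array([ 0.6689,  0.0508,  0.1662,  0.2858, -1.4178]), array([0.6655, 0.0448]))
front edge x at y0, yaw deg 0.5861753306590913 -1.5133338535031833 0.006558206520107195
t 13.82 pose [ 0.4446 -0.0348  0.1391] [ 3.138  -0.0068 -0.024 ] F [ 0.2 -3.7  0.4] M [-0.03 -0.03  0.03] w 0.404
scene face 503 [0.03937684 0.58258804] -2.254961987585365 0.0016286305701061102 -0.046950037213220996 0.19648849019176262
top face 157 [0.03660638 0.58578902] -2.096455071830614 0.000844722253090148 -0.08303953476759662 0.19174850874112948Traceback (most recent call last):
  File "m2.py", line 12, in <module>
    D=comp(reg(.4,.505,-.1,.2,.068,.098)); print('dfront',D.sum(),box(p,D,.09))
  File "h.py", line 23, in comp
    return l==1+np.argmax(s[1:,4])
                ~~~~~~~~~^^^^^^^^^
    return _wrapfunc(a, 'argmax', axis=axis, out=out, **kwds)
    return bound(*args, **kwds)
ValueError: attempt to get argmax of an empty sequence
```

View pics/e.png

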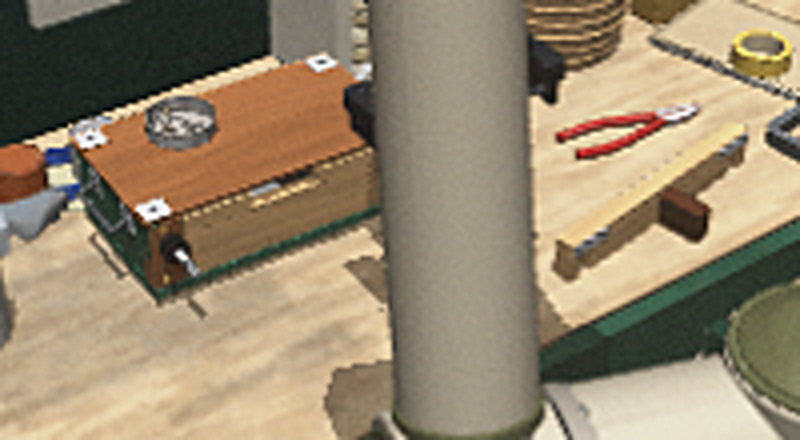

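```bash
python3 plan.py "0.398 -0.2825 0.13 0.166 8"; python3 - <<'E'
from h import *
p=cam('top'); c=cloud(p); x,y,z=c[...,0],c[...,1],c[...,2]
B=comp((x>.33)&(x<.52)&(y>-.5)&(y<-.1)&(z>.036)&(z<.05)); Q=onplane(p,np.argwhere(B),.044)[:,:2]
print(B.sum())
# model fit: union of batten+block footprint IoU by sampling
from scipy.optimize import minimize
g=np.stack(np.meshgrid(np.arange(.33,.52,.001),np.arange(-.5,-.08,.001),indexing='ij'),-1).reshape(-1,2)
from scipy.spatial import cKDTree
A=onplane(p,np.argwhere(np.ones((384,512),bool)),.044)[:,:2]; _,i=cKDTree(A).query(g); M=B.ravel()[i]
def cost(v):
    c_,s_=np.cos(v[2]),np.sin(v[2]); d=g-v[:2]; u=d@[c_,s_]; w=d@[-s_,c_]
    f=lambda a:1/(1+np.exp(-a/.001))
    m=np.maximum(f(u+.011)*f(.011-u)*f(.142-abs(w)),f(u+.061)*f(-u)*f(.011-abs(w)))
    return ((m-M)**2).sum()
r=minimize(cost,[.4335,-.278,.166],method='Nelder-Mead',options=dict(initial_simplex=[[.4335,-.278,.166],[.44,-.278,.166],[.4335,-.27,.166],[.4335,-.278,.18]])); print(r.x,r.fun,M.sum())
print('grip',r.x[:2]-.036*np.array([np.cos(r.x[2]),np.sin(r.x[2])]))
E
```

```text
t 13.92 pose [ 0.4437 -0.0304  0.1371] [ 3.1412e+00 -2.3000e-03 -2.5700e-02] F [ 0.6  0.2 -0. ] M [ 0.02 -0.01 -0.  ] w 0.493
[np.float64(-0.0049), np.float64(0.0316), np.float64(0.0009)] turn z -0.024
[np.float64(-0.0057), np.float64(0.0315), np.float64(0.0009)] turn z -0.024
[np.float64(-0.0064), np.float64(0.0314), np.float64(0.0009)] turn z -0.024
[np.float64(-0.0072), np.float64(0.0312), np.float64(0.0009)] turn z -0.024
[np.float64(-0.0079), np.float64(0.031), np.float64(0.0009)] turn z -0.024
[np.float64(-0.0086), np.float64(0.0308), np.float64(0.0009)] turn z -0.024
[np.float64(-0.0094), np.float64(0.0306), np.float64(0.0009)] turn z -0.024
[np.float64(-0.0101), np.float64(0.0304), np.float64(0.0009)] turn z -0.024
596
[ 0.43403932 -0.27761609  0.16283506] 807.4946029171349 6990
grip [ 0.39851554 -0.28345228]
```

>>> jog_arm(
  series=[
    [[-0.005,0.032,0.001],[0,0,-0.024],0.6],
    [[-0.006,0.032,0.001],[0,0,-0.024],0.6],
    [[-0.006,0.031,0.001],[0,0,-0.024],0.6],
    [[-0.007,0.031,0.001],[0,0,-0.024],0.6],
    [[-0.008,0.031,0.001],[0,0,-0.024],0.6],
    [[-0.009,0.031,0.001],[0,0,-0.024],0.6],
    [[-0.009,0.031,0.001],[0,0,-0.024],0.6],
    [[-0.01,0.03,0.001],[0,0,-0.022],0.6],
  ],
)

```text
t: 14.63
position: [0.3988, -0.2818, 0.128]
ee_rot: [-3.141, -0.0, 0.171]
contact_force: [1.0, -0.0, 0.3]
grip_width: 0.602
finger_force: 0.0
```

>>> jog_arm(
  series=[
    [[0,0,0],[0,0,0],0.6],
    [[0,0,0],[0,0,0],0.6],
  ],
)

```text
t: 14.8
position: [0.3988, -0.2812, 0.1278]
ee_rot: [-3.14, 0.0, 0.167]
contact_force: [-0.5, -0.1, 0.1]
grip_width: 0.6
finger_force: 0.0
```

```bash
python3 plan.py "0.3985 -0.2835 0.05 0.163 4"
```

```text
t 14.8 pose [ 0.3988 -0.2812  0.1278] [-3.1404e+00  2.0000e-04  1.6690e-01] F [-0.5 -0.1  0.1] M [ 0.03 -0.03  0.04] w 0.6
[np.float64(-0.0002), np.float64(0.0005), np.float64(0.0195)] turn z 0.001
[np.float64(-0.0002), np.float64(0.0005), np.float64(0.0195)] turn z 0.001
[np.float64(-0.0002), np.float64(0.0005), np.float64(0.0195)] turn z 0.001
[np.float64(-0.0002), np.float64(0.0005), np.float64(0.0195)] turn z 0.001
```

>>> jog_arm(
  series=[
    [[-0.0005,0.0022,0.02],[0,0,0.004],0.6],
    [[0,0,0.025],[0,0,0],0.6],
    [[0,0,0.025],[0,0,0],0.6],
    [[0,0,0.02],[0,0,0],0.6],
    [[0,0,0.015],[0,0,0],0.6],
    [[0,0,0.01],[0,0,0],0.6],
    [[0,0,0.006],[0,0,0],0.6],
    [[0,0,0],[0,0,0],0.6],
  ],
)

```text
t: 15.47
position: [0.3986, -0.2825, 0.0068]
ee_rot: [-3.14, 0.001, 0.165]
contact_force: [-0.3, 0.2, 0.7]
grip_width: 0.593
finger_force: 0.0
```

>>> jog_arm(
  series=[
    [[0,0,0.0015],[0,0,0],0.5],
    [[0,0,0],[0,0,0],0.2],
    [[0,0,0],[0,0,0],0],
    [[0,0,0],[0,0,0],0],
    [[0,0,0],[0,0,0],0],
    [[0,0,0],[0,0,0],0],
    [[0,0,0],[0,0,0],0],
    [[0,0,0],[0,0,0],0],
  ],
)

```text
t: 16.13
position: [0.3985, -0.2838, 0.0063]
ee_rot: [3.141, -0.0, 0.164]
contact_force: [-1.2, 0.0, 5.9]
grip_width: 0.249
finger_force: 30.0
```

>>> jog_arm(
  series=[
    [[0,0,-0.01],[0,0,0],0],
    [[0,0,-0.025],[0,0,0],0],
    [[0,0,-0.035],[0,0,0],0],
    [[0,0,-0.035],[0,0,0],0],
    [[0,0,-0.03],[0,0,0],0],
    [[0,0,-0.015],[0,0,0],0],
    [[0,0,0],[0,0,0],0],
  ],
)

```text
t: 16.72
position: [0.3992, -0.2844, 0.1594]
ee_rot: [3.137, -0.003, 0.164]
contact_force: [0.0, -1.1, -2.9]
grip_width: 0.245
finger_force: 30.0
```

```bash
python3 plan.py "0.49 0.056 0.15 -0.03 13"
```

```text
t 16.72 pose [ 0.3992 -0.2844  0.1594] [ 3.1366e+00 -3.1000e-03  1.6400e-01] F [ 0.  -1.1 -2.9] M [-0.06 -0.03 -0.04] w 0.245
[np.float64(0.0112), np.float64(-0.0247), np.float64(0.0007)] turn z 0.0149
[np.float64(0.0108), np.float64(-0.0249), np.float64(0.0007)] turn z 0.0149
[np.float64(0.0104), np.float64(-0.025), np.float64(0.0007)] turn z 0.0149
[np.float64(0.01), np.float64(-0.0252), np.float64(0.0007)] turn z 0.0149
[np.float64(0.0097), np.float64(-0.0253), np.float64(0.0007)] turn z 0.0149
[np.float64(0.0093), np.float64(-0.0255), np.float64(0.0007)] turn z 0.0149
[np.float64(0.0089), np.float64(-0.0256), np.float64(0.0007)] turn z 0.0149
[np.float64(0.0085), np.float64(-0.0257), np.float64(0.0007)] turn z 0.0149
[np.float64(0.0081), np.float64(-0.0259), np.float64(0.0007)] turn z 0.0149
[np.float64(0.0078), np.float64(-0.026), np.float64(0.0007)] turn z 0.0149
[np.float64(0.0074), np.float64(-0.0261), np.float64(0.0007)] turn z 0.0149
[np.float64(0.007), np.float64(-0.0262), np.float64(0.0007)] turn z 0.0149
[np.float64(0.0066), np.float64(-0.0263), np.float64(0.0007)] turn z 0.0149
```

>>> jog_arm(
  series=[
    [[0.006,-0.012,0],[0,0,0.015],0],
    [[0.011,-0.025,0],[0,0,0.015],0],
    [[0.011,-0.025,0],[0,0,0.015],0],
    [[0.01,-0.025,0],[0,0,0.015],0],
    [[0.01,-0.025,0],[0,0,0.015],0],
    [[0.01,-0.025,0],[0,0,0.015],0],
    [[0.009,-0.026,0],[0,0,0.015],0],
    [[0.009,-0.026,0],[0,0,0.015],0],
  ],
)

```text
t: 17.38
position: [0.453, -0.0857, 0.1546]
ee_rot: [-3.14, 0.003, 0.043]
contact_force: [-0.3, -1.1, -1.6]
grip_width: 0.244
finger_force: 30.0
```

>>> jog_arm(
  series=[
    [[0.008,-0.026,0.001],[0,0,0.015],0],
    [[0.008,-0.026,0.001],[0,0,0.015],0],
    [[0.008,-0.026,0.001],[0,0,0.015],0],
    [[0.007,-0.026,0.001],[0,0,0.015],0],
    [[0.007,-0.026,0.001],[0,0,0.015],0],
    [[0.004,-0.015,0],[0,0,0],0],
    [[0,0,0],[0,0,0],0],
    [[0,0,0],[0,0,0],0],
  ],
)

```text
t: 18.05
position: [0.4936, 0.0583, 0.1498]
ee_rot: [-3.142, 0.003, -0.03]
contact_force: [0.5, -0.1, -2.7]
grip_width: 0.245
finger_force: 30.0
```

```bash
python3 plan.py; python3 - <<'E'
from h import *
for n in ['top','scene']:
    p=cam(n); f=p['frame']; c=cloud(p); np.savez('g_'+n,c=c,f=f)
    cv2.imwrite(f'pics/g{n}.png',cv2.resize(f[120:230,150:290] if n=='top' else f[150:260,140:280],None,fx=4,fy=4,interpolation=cv2.INTER_CUBIC))
a=np.hstack([cv2.imread('pics/gtop.png'),cv2.imread('pics/gscene.png')]); cv2.imwrite('pics/g.png',cv2.resize(a,(800,314)))
E
```

```text
t 18.05 pose [0.4936 0.0583 0.1498] [-3.1416e+00  2.6000e-03 -2.9600e-02] F [ 0.5 -0.1 -2.7] M [-0.05  0.04  0.  ] w 0.245
```

View pics/g.png

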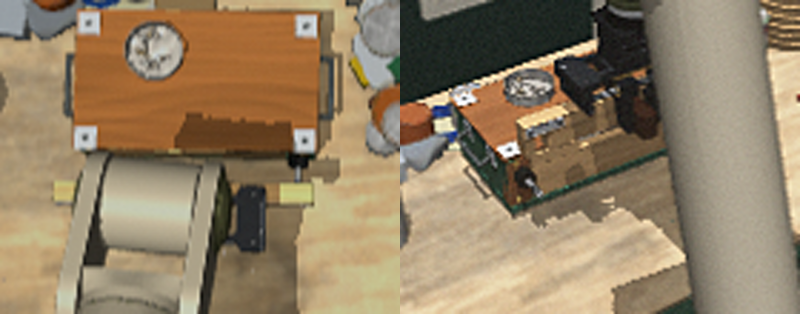

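```bash
python3 - <<'E'
from h import *
p=cam('top'); c=cloud(p); x,y,z=c[...,0],c[...,1],c[...,2]
m=(abs(z-.187)<.006)&(x>.48)&(x<.58)&(y>-.12)&(y<.24)
Q=onplane(p,np.argwhere(m),.1875)
for lo,hi in((-.12,-.02),(.13,.24)):
    q=Q[(Q[:,1]>lo)&(Q[:,1]<hi)]; print('bar end',len(q),q[:,0].mean().round(4),q.min(0).round(4),q.max(0).round(4))
print('z',np.median(z[m]))
print('front corner metal / lid ends: ')
m=comp((x>.52)&(x<.8)&(y>-.13)&(y<.23)&(z>.094)&(z<.106)); Q=onplane(p,np.argwhere(m),.1)
for xs in np.arange(.6,.75,.02):
    q=Q[abs(Q[:,0]-xs)<.004,1]; print(xs.round(2),q.min().round(4),q.max().round(4))
for p_,d in ((p,c),):
    m=(x>.525)&(x<.58)&(y>-.1)&(y<-.03)&(z>.05)&(z<.085)
    ij=np.argwhere(m); print([(tuple(a),c[tuple(a)].round(4).tolist()) for a in ij])
# first-pictures studs
for n in('top','scene'):
    c=np.load(n+'0.npy');x,y,z=c[...,0],c[...,1],c[...,2]
    for lo,hi in((-.1,-.045),(.155,.21)):
        m=(x>.535)&(x<.562)&(y>lo)&(y<hi)&(z>.058)&(z<.076); q=c[m]
        if len(q): print(n,len(q),q.mean(0).round(4),q.min(0).round(4),q.max(0).round(4))
E
```

```text
bar end 114 0.525 [ 0.513  -0.0834  0.1875] [ 0.535  -0.0306  0.1875]
bar end 58 0.5329 [0.5212 0.1747 0.1875] [0.5435 0.1966 0.1875]
z 0.18790365855959934
front corner metal / lid ends: 
0.6 -0.0905 0.1965
0.62 -0.0909 0.1965
0.64 -0.0914 0.193
0.66 -0.0919 0.1929
0.68 -0.0923 0.1928
0.7 -0.0928 0.1927
0.72 -0.0932 0.1893
0.74 -0.0937 0.1892
[((np.int64(174), np.int64(252)), [0.5794, -0.0593, 0.0758]), ((np.int64(174), np.int64(253)), [0.5798, -0.0626, 0.0722]), ((np.int64(174), np.int64(254)), [0.5789, -0.0661, 0.0782]), ((np.int64(174), np.int64(255)), [0.5791, -0.0694, 0.076]), ((np.int64(174), np.int64(256)), [0.5794, -0.0728, 0.073]), ((np.int64(174), np.int64(257)), [0.5793, -0.0762, 0.0735]), ((np.int64(175), np.int64(251)), [0.5761, -0.0558, 0.0756]), ((np.int64(175), np.int64(252)), [0.5757, -0.0593, 0.078]), ((np.int64(175), np.int64(253)), [0.5757, -0.0626, 0.0779]), ((np.int64(175), np.int64(254)), [0.5759, -0.0659, 0.075]), ((np.int64(175), np.int64(255)), [0.5748, -0.0695, 0.0839]), ((np.int64(175), np.int64(256)), [0.5757, -0.0727, 0.0755]), ((np.int64(175), np.int64(
[... 1605 characters left out ...]
0.0665]), ((np.int64(181), np.int64(254)), [0.5559, -0.0654, 0.0716]), ((np.int64(182), np.int64(253)), [0.5528, -0.0619, 0.0691]), ((np.int64(182), np.int64(254)), [0.5523, -0.0654, 0.0727]), ((np.int64(183), np.int64(253)), [0.5493, -0.0619, 0.0698]), ((np.int64(183), np.int64(254)), [0.549, -0.0653, 0.0721]), ((np.int64(183), np.int64(255)), [0.5495, -0.0686, 0.0664])]
top 22 [ 0.5485 -0.0611  0.0675] [ 0.5356 -0.0685  0.0581] [ 0.5606 -0.0477  0.0735]
top 21 [0.55   0.1686 0.0682] [0.538  0.1559 0.0625] [0.5616 0.18   0.0747]
scene 14 [ 0.5488 -0.0612  0.0681] [ 0.5356 -0.0697  0.0638] [ 0.5615 -0.0459  0.0719]
scene 25 [0.5485 0.1694 0.0664] [0.5354 0.1561 0.0591] [0.5619 0.1818 0.0711]
```

>>> jog_arm(
  series=[
    [[0.01,0.001,0],[0,0,0],0],
    [[0.01,0.001,0.01],[0,0,0],0],
    [[0.005,0,0.015],[0,0,0],0],
    [[0,0,0.015],[0,0,0],0],
    [[0,0,0.01],[0,0,0],0],
    [[0,0,0.008],[0,0,0],0],
    [[0,0,0],[0,0,0],0],
    [[0,0,0],[0,0,0],0],
  ],
)

```text
t: 18.87
position: [0.5192, 0.0549, 0.0932]
ee_rot: [-3.142, 0.0, -0.032]
contact_force: [0.0, -0.2, -1.6]
grip_width: 0.245
finger_force: 30.0
```

```bash
python3 plan.py "0.5195 0.0553 0.082 -0.03 1"; python3 - <<'E'
from h import *
p=cam('scene');f=p['frame']
t=cam('top')['frame']
a=np.hstack([cv2.resize(t[150:230,160:270],(396,288),interpolation=cv2.INTER_CUBIC),cv2.resize(f[170:250,150:260],(396,288),interpolation=cv2.INTER_CUBIC)])
cv2.imwrite('pics/k.png',a)
E
```

```text
t 18.87 pose [0.5192 0.0549 0.0932] [-3.1416e+00  1.0000e-04 -3.1600e-02] F [ 0.  -0.2 -1.6] M [ 0.03  0.07 -0.01] w 0.245
[np.float64(0.0002), np.float64(-0.0004), np.float64(0.0112)] turn z -0.0016
```

View pics/k.png

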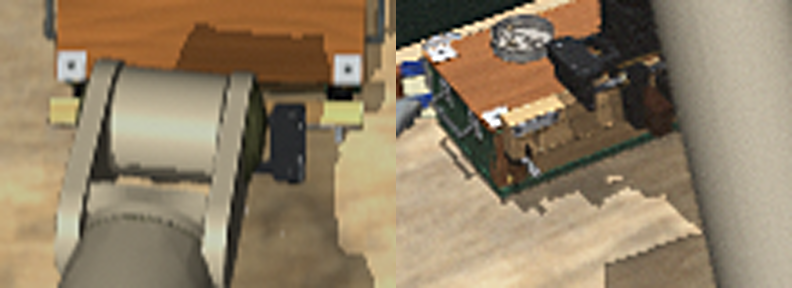

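>>> jog_arm(
  series=[
    [[0,0,0.008],[0,0,0],0],
    [[0,0,0.008],[0,0,0],0],
    [[0,0,0.006],[0,0,0],0],
    [[0,0,0],[0,0,0],0],
  ],
)

```text
t: 19.3
position: [0.5184, 0.0552, 0.0694]
ee_rot: [-3.141, 0.003, -0.031]
contact_force: [-0.7, 0.7, -2.8]
grip_width: 0.251
finger_force: 30.0
```

>>> jog_arm(
  series=[
    [[0,0,0.004],[0,0,0],0],
    [[0,0,0.004],[0,0,0],0],
    [[0,0,0.003],[0,0,0],0],
    [[0,0,0],[0,0,0],0],
  ],
)

```text
t: 19.63
position: [0.519, 0.0552, 0.0594]
ee_rot: [-3.141, 0.001, -0.031]
contact_force: [0.6, -0.1, -2.6]
grip_width: 0.249
finger_force: 30.0
```

>>> jog_arm(
  series=[
    [[0,0,0.003],[0,0,0],0],
    [[0,0,0.003],[0,0,0],0],
    [[0,0,0.0015],[0,0,0],0],
    [[0,0,0],[0,0,0],0],
  ],
)

```text
t: 19.97
position: [0.5191, 0.0552, 0.0521]
ee_rot: [-3.142, 0.001, -0.031]
contact_force: [0.2, 0.0, -2.6]
grip_width: 0.244
finger_force: 30.0
```

>>> jog_arm(
  series=[
    [[0,0,0.001],[0,0,0],0],
    [[0,0,0],[0,0,0],0],
  ],
)

```text
t: 20.13
position: [0.5193, 0.0552, 0.0514]
ee_rot: [3.142, -0.0, -0.031]
contact_force: [0.3, -0.4, -2.2]
grip_width: 0.248
finger_force: 30.0
```

>>> jog_arm(
  series=[
    [[0,0,0.0007],[0,0,0],0],
    [[0,0,0],[0,0,0],0],
  ],
)

```text
t: 20.3
position: [0.5193, 0.0552, 0.0508]
ee_rot: [3.142, 0.0, -0.031]
contact_force: [0.2, -1.1, -2.3]
grip_width: 0.246
finger_force: 30.0
```

>>> jog_arm(
  series=[
    [[0,0,0.0006],[0,0,0],0],
    [[0,0,0],[0,0,0],0],
  ],
)

```text
t: 20.47
position: [0.5194, 0.0551, 0.0504]
ee_rot: [3.142, -0.0, -0.031]
contact_force: [-0.5, 1.3, 0.1]
grip_width: 0.246
finger_force: 30.0
```

```bash
python3 plan.py
```

```text
t 20.47 pose [0.5194 0.0551 0.0504] [ 3.1415e+00 -3.0000e-04 -3.1100e-02] F [-0.5  1.3  0.1] M [-0.02  0.19  0.03] w 0.246
```

>>> jog_arm(
  series=[
    [[0.0015,0,0],[0,0,0],0],
    [[0.0015,0,0],[0,0,0],0],
    [[0,0,0],[0,0,0],0],
  ],
)

```text
t: 20.72
position: [0.5226, 0.0551, 0.0503]
ee_rot: [-3.142, -0.0, -0.031]
contact_force: [-0.4, -0.6, 1.8]
grip_width: 0.246
finger_force: 30.0
```

```bash
python3 plan.py
```

```text
t 20.72 pose [0.5226 0.0551 0.0503] [-3.1416e+00 -3.0000e-04 -3.1200e-02] F [-0.4 -0.6  1.8] M [ 0.05  0.1  -0.01] w 0.246
```

>>> jog_arm(
  series=[
    [[0.001,0,0],[0,0,0],0],
    [[0.001,0,0],[0,0,0],0],
    [[0,0,0],[0,0,0],0],
  ],
)

```text
t: 20.97
position: [0.5244, 0.055, 0.0503]
ee_rot: [-3.142, -0.0, -0.031]
contact_force: [-2.9, 1.1, 2.4]
grip_width: 0.25
finger_force: 30.0
```

```bash
python3 plan.py
```

```text
t 20.97 pose [0.5244 0.055  0.0503] [-3.1416 -0.     -0.0312] F [-2.9  1.1  2.4] M [ 0.01  0.28 -0.03] w 0.25
```

>>> jog_arm(
  series=[
    [[0.001,0,0],[0,0,0],0],
    [[0.001,0,0],[0,0,0],0],
    [[0,0,0],[0,0,0],0],
  ],
)

```text
t: 21.22
position: [0.5261, 0.055, 0.0502]
ee_rot: [-3.141, 0.001, -0.031]
contact_force: [-5.2, 0.5, 4.2]
grip_width: 0.248
finger_force: 30.0
```

```bash
python3 plan.py
```

```text
t 21.22 pose [0.5261 0.055  0.0502] [-3.1414e+00  9.0000e-04 -3.1300e-02] F [-5.2  0.5  4.2] M [-0.02  0.67 -0.13] w 0.248
```

>>> jog_arm(
  series=[
    [[0.001,0,-0.0004],[0,0,0.004],0],
    [[0.001,0,0],[0,0,0],0],
    [[0,0,0],[0,0,0],0],
  ],
)

```text
t: 21.47
position: [0.5275, 0.0551, 0.0503]
ee_rot: [-3.141, 0.003, -0.035]
contact_force: [-6.7, 0.7, 4.1]
grip_width: 0.246
finger_force: 30.0
```

```bash
cat > avg.py <<'E'
from h import *
R=[]
for i in range(6): cam('top'); s=readout.state(); R.append(np.r_[s['position'],s['contact_force'],s['wrist_torque'],s['ee_rot'][2]])
print(s['t'],np.mean(R,0).round(4),np.std(R,0)[3:].round(2))
E
python3 avg.py
```

```text
21.7667 [ 0.5275  0.0551  0.0503 -7.1313  0.9039  3.0411  0.1031  0.8915 -0.0572
 -0.0351] [0.35 0.2  0.54 0.05 0.03 0.04 0.  ]
```

>>> jog_arm(
  series=[
    [[0.001,0,-0.0003],[0,0,0.002],0],
    [[0.0008,0,0],[0,0,0],0],
    [[0,0,0],[0,0,0],0],
  ],
)

```text
t: 22.02
position: [0.5287, 0.0551, 0.0503]
ee_rot: [-3.141, 0.004, -0.037]
contact_force: [-8.5, 0.1, 2.8]
grip_width: 0.247
finger_force: 30.0
```

```bash
python3 avg.py
```

```text
22.3167 [ 0.5287  0.0551  0.0504 -9.0413  0.6314  3.4777  0.0728  1.2109 -0.0147
 -0.0369] [0.66 0.49 0.2  0.03 0.02 0.02 0.  ]
```

>>> jog_arm(
  series=[
    [[0.0004,0,-0.0005],[0,0,0],0],
    [[0.0003,0,0],[0,0,0.0005],0],
    [[0,0,0],[0,0,0],0],
  ],
)

```text
t: 22.57
position: [0.529, 0.0551, 0.0505]
ee_rot: [-3.141, 0.005, -0.037]
contact_force: [-9.0, 0.7, 0.9]
grip_width: 0.245
finger_force: 30.0
```

```bash
python3 avg.py; python3 - <<'E'
from h import *
p=cam('scene');f=p['frame']
t=cam('top')['frame']
a=np.hstack([cv2.resize(t[150:230,160:270],(396,288),interpolation=cv2.INTER_CUBIC),cv2.resize(f[170:250,150:260],(396,288),interpolation=cv2.INTER_CUBIC)])
cv2.imwrite('pics/n.png',a)
E
```

```text
22.8667 [ 5.2900e-01  5.5100e-02  5.0500e-02 -8.9854e+00  2.4810e-01  3.3020e-01
  4.9600e-02  1.2591e+00  6.2000e-03 -3.7400e-02] [0.5  0.47 0.43 0.03 0.03 0.03 0.  ]
```

View pics/n.png

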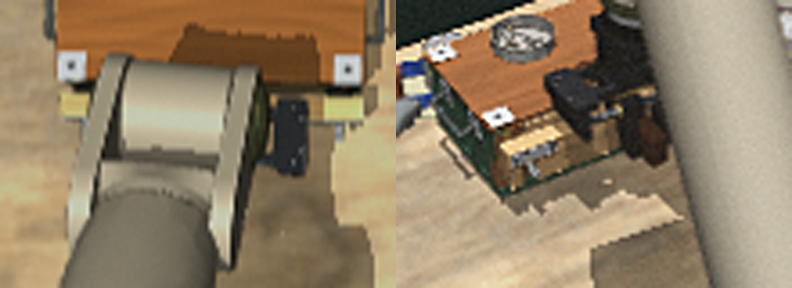

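>>> jog_arm(
  series=[
    [[0.0005,0,0],[0,0,0],0],
    [[0.0002,0,0],[0,0,0],0],
    [[0,0,0],[0,0,0],0],
    [[0,0,0],[0,0,0],0],
  ],
)

```text
t: 23.3
position: [0.5295, 0.0551, 0.0505]
ee_rot: [-3.141, 0.006, -0.037]
contact_force: [-10.2, 0.7, 1.1]
grip_width: 0.249
finger_force: 30.0
```

```bash
python3 avg.py
```

```text
23.6 [ 0.5295  0.0551  0.0504 -9.9764  0.6631  0.9457  0.0386  1.4118 -0.0275
 -0.0373] [0.36 0.58 0.59 0.02 0.01 0.01 0.  ]
```

Steady at 10.0 N, even on both sides (moment about zero), with the bar resting on the studs.

```bash
python3 -c "
from h import *
print(job_done())"
```

```text
the job is handed in; nothing more can be done
None
```

I handed the job in at about 24 s: the ratchet is in the shut drawer, and the bar rests on both studs, held at a steady 10 N and even on both buffers. The pliers, tin, clamp and mug were not touched. While shutting the drawer, the closed fingertips briefly pushed it with about 44 N sideways at the end stop. The 40 N limit is on the arm and gripper body, so I don't expect that to count, but I can't confirm it.

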